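# Load the tube shaker and zero its load sensor

### The arm

A 6-joint arm with a two-finger parallel gripper is mounted at the origin on the work surface. World frame = base frame: x ahead of the robot, y to its left, z up, the work surface at z = 0. Lengths are in m, angles in rad, forces in N, time in s.
With the tool pointing down it reaches from about 0.375 to 0.9 m from the base axis. Payload 3.1 kg.
Tool frame: the origin (TCP) lies between the finger pads; the fingertips stand robot.finger_overhang ahead of it and the grasp point (between the pads) lies 3 mm ahead of it (robot.finger_overhang is the distance from the TCP to the fingertips, in m); z points along the fingers, y is the line along which they close (so a half turn about z gives the same grasp; the last joint's range is limited). The gripper opens to 87 mm and grips with 3 to 60 N. Pads are 19 mm wide; open, the fingers measure 117 mm over their backs; the gripper's body (75 mm by 190 mm) begins 51 mm behind the grasp point.
Start: joints at [-1.47, 0.527, 1.433, -0, 1.181, -0.178], TCP at [0.172, -0.601, 0.245] pointing down, gripper open.
Joint ranges: [-3.08, 3.08], [-0.75, 2.2], [0.22, 2.44], [-1.43, 4.57], [0, 2.65], [-2.85, 2.85]. Speed limits (rad/s): [2.79, 2.79, 3.14, 3.14, 3.14, 3.14].

### API

Orientations are given as a unit quaternion [x, y, z, w].
In Python, from rig import get_obs, vision, hand_in, nets, robot gives the robot as it stands.
- The arm moves only by the tool apply_moves, never from a script. Its argument "series" is a list of rows, each an object with "offset": the shift along the world's x, y, z in cm, a list of three; "rot": the turn, a rotation vector about the world's x, y, z in degrees, a list of three. A call has 1 to 20 rows; each row is the pose to reach, as a shift and turn from the pose commanded when the call began; what a row does not reach only later rows make up. A row lasts 1/10 s, in which the tool goes at most 50 mm and 8.59 degrees, less where a joint would pass 70% of its speed; a pose out of reach is approached as far as the arm can. A call with a gripper value outside its range is refused whole. "hand" is the opening, from 0 (shut) to 1 (fully open), set as the call begins (left out, the last holds). The fingers move at their own pace and stop on an object; "newtons" is the grip in N (left out, the last holds). Time passes only in rows, so rows that repeat a pose let the fingers close. It gives the time, the measured TCP pose, the force, the opening and the grip force at its end, in the units of the state.
- get_obs(): the state, without advancing time (a new reading comes with each control period).
- vision.camera(name): name is "side" or "top"; returns the picture (420x560x3 uint8, red, green, blue); there is no depth.
- vision.calibration(name): a dict with "K" (3x3 intrinsics, pixels), "k1" (the pictures are not rectified: a ray, as slopes to the right and down, at radius r is drawn at 1 + k1 r^2 times it, then the intrinsics apply), "R" (3x3) and "t" (3): a world point X has camera coordinates R X + t. Camera axes: x right, y down, z forward; pixel columns grow to the right and rows downward; lengths in m; the calibration is good to about 2 mm. A picture is of the moment at which its call begins. calibration takes no time and is no camera call.
- hand_in(): hands the job in; it is judged then, once.
Trained networks look in the newest picture that a camera, given by its name, has taken for a name from the list of things; names that differ only in an ending like _2 or _b are one class to them, and where a whole thing is asked for, a point or a joint stands for the part that bears it (a point fixed in the world has none). Each returns a list of dicts, best first, with "conf" (0 to 1); they miss things now and then, are a little off and sometimes report something else, mostly with a low value. They report only what shows in the picture. A call takes as long as a camera call. They do not tell look-alikes from the thing itself.
- nets.search_frame(camera, query): "centre" ([x, y, z] in m, in world coordinates, good to about 4 mm: the middle of the surface that is visible of it).
- nets.spot_point(camera, query): "centre" ([x, y, z] in m, in world coordinates, good to about 4 mm: a listed point, or the origin of a listed thing).
The state is a dict: "time": time; "q": joint angles; "joint_velocities": joint speeds; "joint_torque": joint torques, N m; "position": TCP position; "tool_rot": TCP orientation; "ft_force": force on the tool from outside, world axes, zero at the start; "moment": the same for the moment, N m; "grip_width": finger opening in m; "grip_force": force on a finger pad.
Only numpy, scipy, OpenCV 4.12 (cv2) and the standard library are available. Lean on these libraries where they do the work, as an engineer would, in place of code of your own. Each camera call takes 0.05 s, during which the arm holds its last target. There are 200 camera calls.

### The job

Turn the shaker's orange speed knob fully anticlockwise to its stop, then stack every tube carrier on the table onto the shaker, lowering each one squarely down the steel column, hub resting on the platform or on the carrier below, without letting it drop. Once all are on, take the yellow stylus, slide its tip along the floor of the slot in the controller until it drops into the hidden hole, push the zero switch at the bottom of that hole right down for a moment, and put the stylus back upright in its stand, fully home. Do not knock over the bottle or the jar.

Things in the scene. Friction and masses are not known exactly. Their poses are not given: they have to be found in the camera images.
- speed (a joint): speed knob angle in rad: 0 at the anticlockwise end stop (off), grows as the knob is turned clockwise seen from above, up to 4.6. It stays where it is left (light friction, about 0.04 N m).
- speed_grip (a point): on the orange speed knob's axis, at the height to grip. Its bar grip is 49 mm long, 14 thick, 32 tall: top 7 mm above this point, foot 25 mm below. The bar lies along the controller's x axis at joint 0 and turns with the knob, and this point with it (yaw = controller's yaw minus joint value). A black disc of 38 mm radius lies 31 mm below.
- console: controller: fixed grey box 250 (x) by 158 (y) by 50 mm tall with an orange stripe, a small black and green display, a knob and a slot on its flat top. Origin: centre of its underside. The knob axis is at x = 0, y = +30 mm.
- slot (a point): centre of the slot in the controller's top, on its black floor 4 mm below the top. The slot is 100 mm long (controller's x) and 16 wide. On its centre line, anywhere up to 38 mm either way from here, the floor has one upright hole of 14 mm diameter, black on black, with the zero switch 10 mm down in it.
- zero_switch (a joint): travel of the spring-loaded zero switch, the black plunger at the bottom of the hidden hole, in m: 0 when free, 0.004 when fully pressed (about 4 N); springs back. It counts as pressed beyond 0.003.
- stylus: stylus, 112 mm, 70 g, upright in its stand: steel shank 8 mm diameter with tapered tip, 50 mm long; black collar 26 mm diameter, 6 thick; yellow handle 18 mm square from 56 to 112 mm above the tip. Origin: the tip; z up along the handle; x, y square to its faces. In the stand the collar rests on the stand's top, the tip 50 mm below it.
- stand_hole (a point): mouth of the stylus stand's hole, at the centre of its top, 55 mm above the table. The stand is a fixed white block 60 mm square with a vertical 14 mm through hole.
- platform (a point): centre of the shaker's flat round aluminium platform (112 mm diameter), at its surface 45 mm above the table, on a fixed black base 130 mm square. The column rises from here.
- column_top (a point): top of the shaker's fixed vertical steel column, 12 mm diameter, 153 mm above the platform; the last 10 mm taper to 4 mm. The first carrier's underside comes to rest on the platform, each next one 40 mm higher, on the hub below. The turn of a carrier about the column does not matter.
- carrier_orange: carrier, one rigid piece, 160 g: black plate 150 (x) by 76 by 6 mm, two blue orange-capped tubes along x (24 mm high); middle hub 36 mm square, 40 tall from the underside, 16 mm hole right through; a white grip tab at x = +62 and x = -62 mm, y = 0: 12 thick (y), 26 long, top 36 mm above the underside. Origin: hole centre at the underside, z up. Starts flat on the table. None = absent or held.
- carrier_green: carrier, one rigid piece, 160 g: black plate 150 (x) by 76 by 6 mm, two blue green-capped tubes along x (24 mm high); middle hub 36 mm square, 40 tall from the underside, 16 mm hole right through; a white grip tab at x = +62 and x = -62 mm, y = 0: 12 thick (y), 26 long, top 36 mm above the underside. Origin: hole centre at the underside, z up. Starts flat on the table. None = absent or held.
- carrier_yellow: carrier, one rigid piece, 160 g: black plate 150 (x) by 76 by 6 mm, two blue yellow-capped tubes along x (24 mm high); middle hub 36 mm square, 40 tall from the underside, 16 mm hole right through; a white grip tab at x = +62 and x = -62 mm, y = 0: 12 thick (y), 26 long, top 36 mm above the underside. Origin: hole centre at the underside, z up. Starts flat on the table. None = absent or held.
- bottle: bystander: clear bottle with blue cap, 60 mm diameter, 130 mm tall. Origin: centre of its underside.
- jar: bystander: amber jar with red lid, 68 mm diameter, 85 mm tall. Origin: centre of its underside.
There are look-alikes about, which are no part of the job. What is shaped like the part that bears platform but pink is not meant.

How it is judged:
By the outcome, as a careful person would: the job done as asked, in the order asked, and still so for the second after the job is handed in, with the robot touching nothing.
Of carrier_orange, carrier_green, carrier_yellow only 2 to 3 are there at a start; the rules pass over those that are not, and their reading is None.
At some moment in a run one of carrier_orange, carrier_green, carrier_yellow may be knocked a few centimetres aside while the robot is not near it.
It also fails if it takes over 210 s, if anything falls off the work surface, if the arm or the gripper's body presses on something with over 40 N, if the wrist force passes 120 N, or if a joint passes its speed limit or range.

## Working session

There is one attempt and no reset: what is moved stays moved. The work goes in short steps, Python scripts to look and compute and a tool call to move; the robot and the scene stay as the last step left them, time stands still between calls to the robot, and variables do not carry over. Pictures are saved under pics/ and viewed, at most 14 in all, crops included, and the job is handed in when it is done.

Besides the shell and the picture viewer there is one more tool, called after "Call:" as name(argument=value, ...), one argument or row to a line, values as JSON. apply_moves: Moves the arm, as the interface text tells. Its arguments: {"type":"object","properties":{"series":{"type":"array"},"hand":{"type":"number"},"newtons":{"type":"number"}},"required":["series"]}

```bash
ls; mkdir -p pics; cat > h.py <<'E'
import numpy as np, cv2
from rig import get_obs, vision, hand_in, nets, robot
def snap(cam,name):
    im=vision.camera(cam); cv2.imwrite(f'pics/{name}.png',im[:,:,::-1]); return im
def proj(cam,X):
    c=vision.calibration(cam);p=np.array(c['R'])@np.array(X)+np.array(c['t']);s=p[:2]/p[2]
    s=s*(1+c['k1']*(s@s));K=np.array(c['K']);return (K@[*s,1])[:2]
def unproj(cam,uv,z):
    c=vision.calibration(cam);K=np.array(c['K']);R=np.array(c['R']);t=np.array(c['t'])
    d=np.array([(uv[0]-K[0,2])/K[0,0],(uv[1]-K[1,2])/K[1,1]]);s=d.copy()
    for _ in range(30): s=d/(1+c['k1']*(s@s))
    r=R.T@[*s,1];o=-R.T@t;return o+r*(z-o[2])/r[2]
E
python3 - <<'E'
from h import *
a=snap('top','t0');b=snap('side','s0')
cv2.imwrite('pics/both0.png',cv2.resize(np.hstack([a,b]),(800,300))[:,:,::-1])
for q in ['speed_grip','console','slot','stylus','stand_hole','platform','column_top','carrier_orange','carrier_green','carrier_yellow','bottle','jar']:
  for cam in ['top','side']:
    for r in nets.spot_point(cam,q):
      c=np.array(r['centre']);print(q,cam,round(r['conf'],2),c.round(4),proj(cam,c).round())
print(robot.finger_overhang,get_obs()['time'],get_obs()['tool_rot'])
E
```

```text
pics
speed_grip top 0.77 [0.5618 0.3327 0.0866] [147. 214.]
speed_grip side 0.98 [0.561  0.3371 0.0859] [308. 346.]
console top 0.63 [0.5681 0.3061 0.0012] [164. 215.]
console top 0.36 [ 0.7989  0.1586 -0.0016] [216. 141.]
console top 0.25 [0.5659 0.0351 0.0414] [254. 216.]
console side 0.92 [5.600e-01 3.112e-01 2.000e-04] [308. 366.]
slot top 0.71 [ 0.5232 -0.2602  0.0057] [353. 234.]
slot top 0.7 [0.5674 0.2716 0.0438] [172. 214.]
slot side 0.7 [0.5704 0.2727 0.0398] [303. 335.]
stylus top 0.44 [0.4406 0.1024 0.0081] [230. 260.]
stylus side 0.66 [0.5689 0.0351 0.2002] [306. 202.]
stand_hole top 0.71 [0.4363 0.1067 0.0541] [227. 261.]
stand_hole side 0.74 [0.4351 0.1041 0.0573] [365. 273.]
platform top 0.69 [ 0.5652 -0.4872  0.0443] [432. 220.]
platform top 0.66 [0.5655 0.0347 0.0471] [254. 216.]
platform side 0.78 [ 0.5643 -0.4834  0.0451] [310. 167.]
platform side 0.64 [0.5607 0.033  0.0414] [309. 257.]
column_top top 0.94 [ 0.5587 -0.4844  0.1985] [446. 216.]
column_top top 0.78 [0.5622 0.0318 0.1963] [252. 212.]
column_top side 0.83 [ 0.5649 -0.4881  0.1957] [310. 126.]
column_top side 0.78 [0.5675 0.0365 0.2038] [307. 201.]
carrier_orange top 0.64 [ 0.5588 -0.1385  0.0016] [312. 221.]
carrier_orange side 0.94 [ 0.5554 -0.1364 -0.001 ] [312. 232.]
carrier_yellow top 0.74 [ 0.5242 -0.2553  0.0024] [351. 233.]
carrier_yellow side 0.7 [ 0.5206 -0.2592 -0.0032] [323. 211.]
bottle top 0.96 [ 0.7503 -0.1262  0.0008] [309. 158.]
bottle side 0.71 [ 0.7487 -0.1309 -0.0029] [245. 233.]
jar top 0.62 [ 0.8002  0.1615 -0.0027] [215. 141.]
jar top 0.33 [0.5619 0.3359 0.0876] [146. 214.]
jar side 0.87 [ 0.7982  0.1569 -0.0042] [205. 305.]
jar side 0.54 [0.5618 0.3113 0.003 ] [307. 365.]
0.022 1.3 [9.90299445e-01 1.38949661e-01 7.24377429e-06 1.02137360e-05]
```

```bash
python3 -c "
from h import *
for c in ['top','side']: print(vision.calibration(c))"
```

```text
{'K': array([[544.99249192,   0.        , 295.52036489],
       [  0.        , 544.99249192, 196.87731252],
       [  0.        ,   0.        ,   1.        ]]), 'k1': -0.05426094633775735, 'R': array([[ 0.01544501, -0.99965692,  0.02115399],
       [-0.99010861, -0.01824128, -0.1391122 ],
       [ 0.13945035, -0.01879615, -0.99005066]]), 't': array([-0.09672232,  0.62371448,  1.54867099])}
{'K': array([[390.55114827,   0.        , 286.1295093 ],
       [  0.        , 390.55114827, 207.56438493],
       [  0.        ,   0.        ,   1.        ]]), 'k1': 0.006404101936582023, 'R': array([[-0.99791188, -0.06130456, -0.02033767],
       [-0.01410082,  0.51405346, -0.85764223],
       [ 0.06303203, -0.8555646 , -0.51384451]]), 't': array([0.61950523, 0.14909649, 0.9761598 ])}
```

View pics/t0.png

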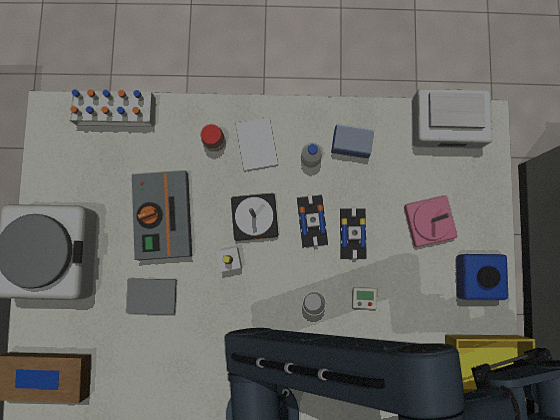

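View pics/s0.png

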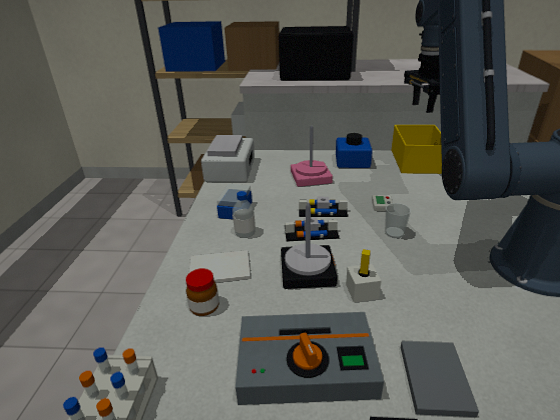

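Two shakers show up: a black-base one at top (254,216) / side (308,265), and a pink one at top (432,220) / side (311,170). Pink is excluded, so the black one is meant. Only the orange carrier (312,221) and the yellow one (352,233) are present. I'll confirm in one enlarged crop.

```bash
python3 - <<'E'
from h import *
a=cv2.imread('pics/t0.png')[160:285,120:380]
cv2.imwrite('pics/c0.png',cv2.resize(a,None,fx=3.05,fy=3.05,interpolation=cv2.INTER_CUBIC))
b=cv2.imread('pics/s0.png')[185:405,225:425]
cv2.imwrite('pics/c1.png',cv2.resize(b,None,fx=2.7,fy=2.7,interpolation=cv2.INTER_CUBIC))
E
```

```text
(no output)
```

View pics/c0.png

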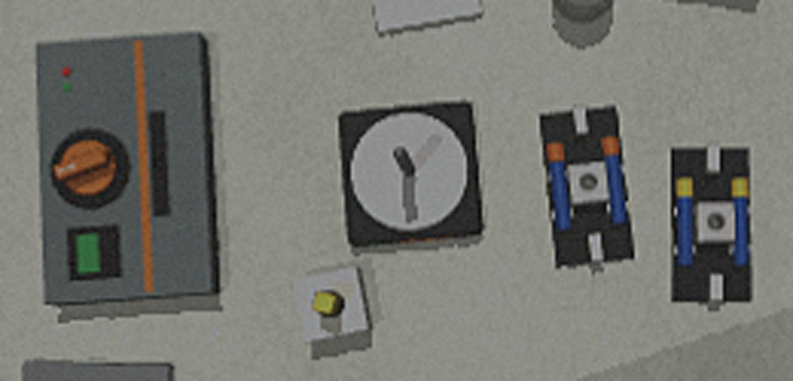

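View pics/c1.png

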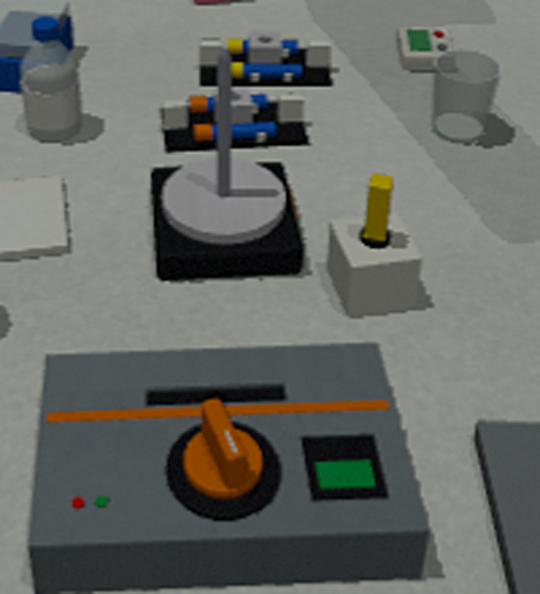

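The crops confirm it: the black shaker is at top-crop (408,170), the stand with the stylus at (325,303), and the knob at (90,168) with its bar pointing along (55,172)-(112,153). The slot runs from (158,112) to (162,214). Next I'll measure yaw angles and refine positions from these pixels.

```bash
python3 - <<'E'
from h import *
T=lambda p,z: unproj('top',(p[0]/3.05+120-.33,p[1]/3.05+160-.33),z)
S=lambda p,z: unproj('side',(p[0]/2.7+225-.3,p[1]/2.7+185-.3),z)
def rep(n,f,ps,z): 
    P=np.array([f(p,z) for p in ps]);print(n,P.mean(0).round(4),P[:,:2].round(4).tolist())
    return P
rep('consT',T,[(38,45),(203,33),(212,295),(45,303)],.05)
rep('consS',S,[(47,355),(380,343),(428,530),(33,548)],.05)
rep('slotT',T,[(150,112),(166,110),(170,213),(154,215)],.05)
rep('slotS',S,[(148,390),(283,385),(285,402),(146,404)],.05)
rep('barT',T,[(55,172),(112,153)],.093)
rep('discT',T,[(52,168),(130,168)],.055)
rep('coltop',T,[(400,155)],.198); rep('platT',T,[(350,170),(467,170),(408,112),(408,229)],.045)
rep('platS',S,[(162,200),(287,200)],.045);rep('coltopS',S,[(224,53)],.198)
rep('oraT hub',T,[(588,182)],.04);rep('oraTabs',T,[(581,120),(597,248)],.036)
rep('yelT hub',T,[(716,221)],.04);rep('yelTabs',T,[(713,160),(716,288)],.036)
rep('standT',T,[(293,280),(357,264),(370,330),(308,346)],.055)
rep('stylT',T,[(327,302)],.117)
E
```

```text
consT [0.5654 0.3043 0.05  ] [[0.682, 0.3932], [0.6966, 0.2352], [0.4467, 0.216], [0.4362, 0.3728]]
consS [0.5626 0.3066 0.05  ] [[0.6942, 0.2393], [0.4452, 0.2168], [0.4331, 0.3732], [0.6778, 0.3972]]
slotT [0.5711 0.2706 0.05  ] [[0.6191, 0.2824], [0.6214, 0.2672], [0.5231, 0.2589], [0.5209, 0.274]]
slotS [0.5675 0.2721 0.05  ] [[0.6161, 0.2695], [0.5192, 0.2607], [0.5183, 0.2761], [0.6166, 0.2822]]
barT [0.565  0.3324 0.093 ] [[0.5557, 0.3583], [0.5743, 0.3065]]
discT [0.5639 0.3347 0.055 ] [[0.5633, 0.3717], [0.5646, 0.2977]]
coltop [0.5654 0.0336 0.198 ] [[0.5654, 0.0336]]
platT [0.5685 0.035  0.045 ] [[0.5676, 0.0905], [0.5696, -0.0209], [0.6244, 0.0367], [0.5124, 0.0338]]
platS [0.5643 0.0432 0.045 ] [[0.6206, 0.0452], [0.508, 0.0412]]
coltopS [0.5659 0.0417 0.198 ] [[0.5659, 0.0417]]
oraT hub [ 0.5606 -0.1367  0.04  ] [[0.5606, -0.1367]]
oraTabs [ 0.5594 -0.1378  0.036 ] [[0.6209, -0.1295], [0.498, -0.1462]]
yelT hub [ 0.5253 -0.2595  0.04  ] [[0.5253, -0.2595]]
yelTabs [ 0.523  -0.2586  0.036 ] [[0.5844, -0.2571], [0.4617, -0.2601]]
standT [0.4393 0.1025 0.055 ] [[0.4619, 0.1398], [0.478, 0.0803], [0.4166, 0.0663], [0.4008, 0.1237]]
stylT [0.4404 0.1008 0.117 ] [[0.4404, 0.1008]]
```

Call:
apply_moves(
  series=[
    {"offset": [30,30,5],"rot": [0,0,40]},
    {"offset": [30,30,5],"rot": [0,0,40]},
    {"offset": [30,30,5],"rot": [0,0,40]},
    {"offset": [30,30,5],"rot": [0,0,40]},
    {"offset": [30,30,5],"rot": [0,0,40]},
    {"offset": [30,30,5],"rot": [0,0,40]},
    {"offset": [30,30,5],"rot": [0,0,40]},
    {"offset": [30,30,5],"rot": [0,0,40]},
    {"offset": [39,93.6,0],"rot": [0,0,94]},
    {"offset": [39,93.6,0],"rot": [0,0,94]},
    {"offset": [39,93.6,0],"rot": [0,0,94]},
    {"offset": [39,93.6,0],"rot": [0,0,94]},
    {"offset": [39,93.6,0],"rot": [0,0,94]},
    {"offset": [39,93.6,0],"rot": [0,0,94]},
    {"offset": [39,93.6,0],"rot": [0,0,94]},
    {"offset": [39,93.6,0],"rot": [0,0,94]},
    {"offset": [39,93.6,0],"rot": [0,0,94]},
    {"offset": [39,93.6,0],"rot": [0,0,94]},
    {"offset": [39,93.6,0],"rot": [0,0,94]},
    {"offset": [39,93.6,0],"rot": [0,0,94]},
  ],
  hand=0.7,
  newtons=15,
)

```text
time: 3.3
position: [0.5514, 0.2727, 0.2492]
tool_rot: [0.574, 0.819, 0.0, 0.0]
ft_force: [0.8, -0.5, 0.1]
grip_width: 0.0612
grip_force: 0.0
```

Call:
apply_moves(
  series=[
    {"offset": [1,6.3,-5]},
    {"offset": [1,6.3,-5]},
    {"offset": [1,6.3,-5]},
    {"offset": [1,6.3,-12]},
    {"offset": [1,6.3,-12]},
    {"offset": [1,6.3,-12]},
  ],
)

```text
schema error: expected keys offset, rot
```

Call:
apply_moves(
  series=[
    {"offset": [1,6.3,-5],"rot": [0,0,0]},
    {"offset": [1,6.3,-5],"rot": [0,0,0]},
    {"offset": [1,6.3,-5],"rot": [0,0,0]},
    {"offset": [1,6.3,-12],"rot": [0,0,0]},
    {"offset": [1,6.3,-12],"rot": [0,0,0]},
    {"offset": [1,6.3,-12],"rot": [0,0,0]},
  ],
)

```text
time: 3.9
position: [0.5591, 0.3315, 0.1263]
tool_rot: [0.574, 0.819, -0.003, -0.002]
ft_force: [-0.9, -0.7, -0.3]
grip_width: 0.0607
grip_force: 0.0
```

Call:
apply_moves(
  series=[
    {"offset": [0,0,-2],"rot": [0,0,0]},
    {"offset": [0,0,-4],"rot": [0,0,0]},
    {"offset": [0,0,-4],"rot": [0,0,0]},
    {"offset": [0,0,-4],"rot": [0,0,0]},
  ],
)

```text
time: 4.3
position: [0.5624, 0.3332, 0.091]
tool_rot: [0.574, 0.819, 0.001, 0.001]
ft_force: [0.6, -0.4, 0.3]
grip_width: 0.0607
grip_force: 0.0
```

Call:
apply_moves(
  series=[
    {"offset": [0,0.2,-0.2],"rot": [0,0,0]},
    {"offset": [0,0.2,-0.2],"rot": [0,0,0]},
    {"offset": [0,0.2,-0.2],"rot": [0,0,0]},
    {"offset": [0,0.2,-0.2],"rot": [0,0,0]},
    {"offset": [0,0.2,-0.2],"rot": [0,0,0]},
    {"offset": [0,0.2,-0.2],"rot": [0,0,0]},
    {"offset": [0,0.2,-0.2],"rot": [0,0,0]},
    {"offset": [0,0.2,-0.2],"rot": [0,0,0]},
  ],
  hand=0,
  newtons=15,
)

```text
time: 5.1
position: [0.5628, 0.3359, 0.0874]
tool_rot: [0.574, 0.819, 0.002, 0.001]
ft_force: [3.5, 1.7, -2.4]
grip_width: 0.0142
grip_force: 15.0
```

```bash
python3 -c "
from h import *
o=get_obs();print(o['ft_force'],o['moment'],o['position'],o['grip_width'],o['q'])"
```

```text
[ 3.53781142  1.72647991 -2.43616568] [ 0.22710582 -0.7180606  -0.02794119] [0.56281759 0.33591156 0.08735682] 0.014191584598862068 [ 3.67927565e-01  7.59383834e-01  1.46949494e+00 -2.24591571e-05
  9.09069572e-01  1.95851631e-02]
```

Call:
apply_moves(
  series=[
    {"offset": [0,0,0],"rot": [0,0,7]},
    {"offset": [0,0,0],"rot": [0,0,14]},
    {"offset": [0,0,0],"rot": [0,0,21]},
    {"offset": [0,0,0],"rot": [0,0,28]},
    {"offset": [0,0,0],"rot": [0,0,35]},
    {"offset": [0,0,0],"rot": [0,0,42]},
    {"offset": [0,0,0],"rot": [0,0,49]},
    {"offset": [0,0,0],"rot": [0,0,56]},
    {"offset": [0,0,0],"rot": [0,0,63]},
    {"offset": [0,0,0],"rot": [0,0,63]},
  ],
)

```text
time: 6.1
position: [0.5633, 0.3365, 0.0874]
tool_rot: [0.06, 0.998, 0.001, 0.002]
ft_force: [2.9, 2.5, -3.9]
grip_width: 0.0137
grip_force: 15.0
```

```bash
cat > s.py <<'E'
from h import *
o=get_obs();t=o['tool_rot'];print(o['time'],'F',o['ft_force'].round(2),'M',o['moment'].round(3),'p',o['position'].round(4),o['grip_width'].round(4),'q',np.array(o['q']).round(2),'phi',(2*np.degrees(np.arctan2(t[1],t[0]))-90).round(1))
E
python3 s.py
```

```text
Traceback (most recent call last):
  File "s.py", line 2, in <module>
    o=get_obs();t=o['tool_rot'];print(o['time'],'F',o['ft_force'].round(2),'M',o['moment'].round(3),'p',o['position'].round(4),o['grip_width'].round(4),'q',np.array(o['q']).round(2),'phi',(2*np.degrees(np.arctan2(t[1],t[0]))-90).round(1))
                                                                                                                               ^^^^^^^^^^^^^^^^^^^^^
AttributeError: 'float' object has no attribute 'round'
```

Continue through the possible stop at φ≈95° by a bit (13° to nominal, then up to 25°).

Call:
apply_moves(
  series=[
    {"offset": [0,0,0],"rot": [0,0,5]},
    {"offset": [0,0,0],"rot": [0,0,10]},
    {"offset": [0,0,0],"rot": [0,0,15]},
    {"offset": [0,0,0],"rot": [0,0,20]},
    {"offset": [0,0,0],"rot": [0,0,20]},
    {"offset": [0,0,0],"rot": [0,0,20]},
  ],
)

```text
time: 6.7
position: [0.5626, 0.3366, 0.0874]
tool_rot: [-0.111, 0.994, 0.001, 0.002]
ft_force: [3.8, 4.5, -4.4]
grip_width: 0.016
grip_force: 16.1
```

```bash
sed -i "s/o\['grip_width'\].round(4)/round(o['grip_width'],4)/" s.py
python3 s.py
```

```text
6.7 F [ 3.77  4.46 -4.4 ] M [ 0.792 -0.756 -0.431] p [0.5626 0.3366 0.0874] 0.016 q [ 0.37  0.76  1.47  0.    0.91 -1.43] phi 102.8
```

Call:
apply_moves(
  series=[
    {"offset": [0,0,0],"rot": [0,0,0]},
    {"offset": [0,0,0],"rot": [0,0,0]},
    {"offset": [0,0,0],"rot": [0,0,0]},
    {"offset": [0,0,0],"rot": [0,0,0]},
    {"offset": [0,0,4],"rot": [0,0,0]},
    {"offset": [0,0,8],"rot": [0,0,0]},
    {"offset": [0,-3,16],"rot": [0,0,0]},
    {"offset": [-5,-8,16],"rot": [0,0,0]},
    {"offset": [-5,-13,16],"rot": [0,0,0]},
    {"offset": [-5,-18,16],"rot": [0,0,0]},
    {"offset": [-5,-23,16],"rot": [0,0,0]},
    {"offset": [-5,-28,16],"rot": [0,0,0]},
    {"offset": [-5,-28,16],"rot": [0,0,0]},
    {"offset": [-5,-28,16],"rot": [0,0,0]},
  ],
  hand=0.5,
)

```text
time: 8.1
position: [0.5111, 0.0519, 0.2474]
tool_rot: [-0.11, 0.994, -0.001, -0.0]
ft_force: [0.2, 0.5, -0.4]
grip_width: 0.0437
grip_force: 0.0
```

```bash
python3 s.py; python3 - <<'E'
from h import *
a=snap('top','t1');b=snap('side','s1')
A=cv2.resize(a[165:265,125:380],None,fx=3.1,fy=3.1,interpolation=2);B=cv2.resize(b[290:400,230:400],None,fx=2.5,fy=2.5,interpolation=2)
o=np.zeros((A.shape[0]+B.shape[0],max(A.shape[1],B.shape[1]),3),np.uint8);o[:A.shape[0],:A.shape[1]]=A;o[A.shape[0]:,:B.shape[1]]=B
cv2.imwrite('pics/c2.png',o[:,:,::-1]);print(o.shape)
for q in ['carrier_orange','carrier_yellow']:
  for cam in ['top','side']:
    for r in nets.spot_point(cam,q): print(q,cam,round(r['conf'],2),np.array(r['centre']).round(4))
E
```

```text
8.1 F [ 0.15  0.51 -0.45] M [ 0.128 -0.086 -0.06 ] p [0.5111 0.0519 0.2474] 0.0437 q [-0.12  0.37  1.71 -0.    1.06 -1.91] phi 102.7
(585, 790, 3)
carrier_orange top 0.95 [ 0.562  -0.1352  0.0012]
carrier_orange side 0.72 [ 0.5581 -0.1361 -0.0019]
carrier_orange side 0.51 [0.5628 0.3084 0.005 ]
carrier_yellow top 0.66 [ 0.5224 -0.2562  0.0041]
```

View pics/c2.png

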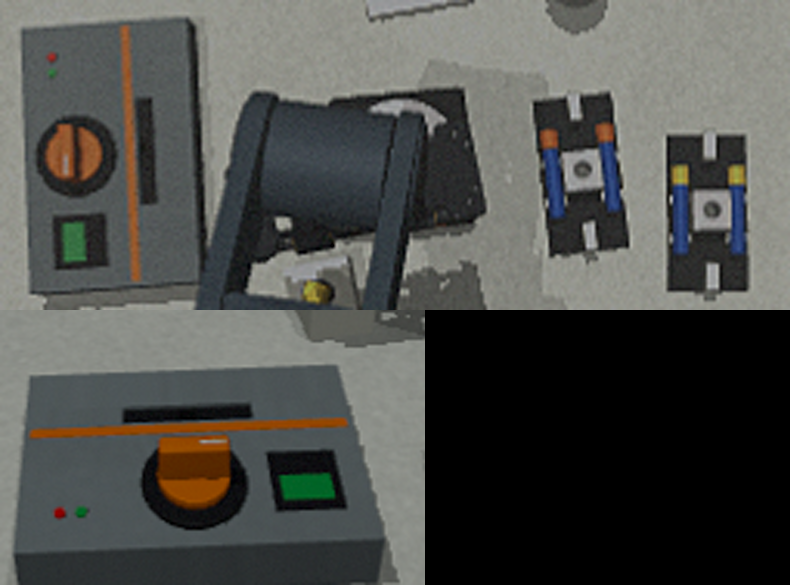

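The knob bar now lies along the controller's x axis, against its stop. Both carriers are where they were, so the orange one is next, gripped by its near tab.

Call:
apply_moves(
  series=[
    {"offset": [-1.3,-5,0],"rot": [0,0,-5]},
    {"offset": [-1.3,-10,0],"rot": [0,0,-5]},
    {"offset": [-1.3,-15,0],"rot": [0,0,-5]},
    {"offset": [-1.3,-19.7,0],"rot": [0,0,-5]},
    {"offset": [-1.3,-19.7,-5],"rot": [0,0,-5]},
    {"offset": [-1.3,-19.7,-10],"rot": [0,0,-5]},
    {"offset": [-1.3,-19.7,-15],"rot": [0,0,-5]},
    {"offset": [-1.3,-19.7,-17],"rot": [0,0,-5]},
    {"offset": [-1.3,-19.7,-17],"rot": [0,0,-5]},
    {"offset": [-1.3,-19.7,-17],"rot": [0,0,-5]},
  ],
)

```text
time: 9.4
position: [0.4988, -0.1409, 0.0772]
tool_rot: [-0.07, 0.998, 0.0, -0.0]
ft_force: [-0.9, -0.1, 0.0]
grip_width: 0.0435
grip_force: 0.0
```

```bash
python3 s.py
```

```text
9.4 F [-0.87 -0.15  0.04] M [ 0.041 -0.142 -0.011] p [ 0.4988 -0.1409  0.0772] 0.0435 q [-0.49  0.65  1.83  0.    0.66 -2.2 ] phi 98.1
```

Call:
apply_moves(
  series=[
    {"offset": [0,-0.4,-2.5],"rot": [0,0,0]},
    {"offset": [0,-0.4,-4.5],"rot": [0,0,0]},
    {"offset": [0,-0.4,-4.5],"rot": [0,0,0]},
    {"offset": [0,-0.4,-4.5],"rot": [0,0,0]},
  ],
)

```text
time: 9.8
position: [0.4993, -0.1457, 0.0337]
tool_rot: [-0.07, 0.998, -0.001, 0.001]
ft_force: [-0.2, -0.1, 0.3]
grip_width: 0.0435
grip_force: 0.0
```

```bash
python3 s.py
```

```text
9.8 F [-0.24 -0.1   0.31] M [ 0.095 -0.134 -0.   ] p [ 0.4993 -0.1457  0.0337] 0.0435 q [-0.5   0.74  1.84  0.    0.56 -2.21] phi 98.0
```

Close at 40 N and lift a little.

Call:
apply_moves(
  series=[
    {"offset": [0,0.1,-0.2],"rot": [0,0,0]},
    {"offset": [0,0.1,-0.2],"rot": [0,0,0]},
    {"offset": [0,0.1,-0.2],"rot": [0,0,0]},
    {"offset": [0,0.1,-0.2],"rot": [0,0,0]},
    {"offset": [0,0.1,-0.2],"rot": [0,0,0]},
    {"offset": [0,0.1,-0.2],"rot": [0,0,0]},
    {"offset": [0,0.1,-0.2],"rot": [0,0,0]},
    {"offset": [0,0.1,1],"rot": [0,0,0]},
    {"offset": [0,0.1,3],"rot": [0,0,0]},
    {"offset": [0,0.1,7],"rot": [0,0,0]},
    {"offset": [0,0.1,12],"rot": [0,0,0]},
    {"offset": [0,0.1,17],"rot": [0,0,0]},
    {"offset": [0,0.1,20.5],"rot": [0,0,0]},
    {"offset": [0,0.1,20.5],"rot": [0,0,0]},
    {"offset": [0,0.1,20.5],"rot": [0,0,0]},
  ],
  hand=0,
  newtons=50,
)

```text
time: 11.3
position: [0.4978, -0.1443, 0.2378]
tool_rot: [-0.07, 0.998, -0.0, 0.0]
ft_force: [0.7, -0.1, -1.6]
grip_width: 0.0116
grip_force: 50.0
```

```bash
python3 s.py; python3 - <<'E'
from h import *
a=snap('top','t2');b=snap('side','s2')
for q in ['carrier_orange']:
  for cam in ['top','side']:
    for r in nets.spot_point(cam,q): print(q,cam,round(r['conf'],2),np.array(r['centre']).round(4))
cv2.imwrite('pics/c3.png',cv2.resize(np.hstack([a[150:290,220:400],b[140:280,230:410]]),None,fx=2.2,fy=2.2,interpolation=2)[:,:,::-1])
E
```

```text
11.3 F [ 0.72 -0.1  -1.62] M [ 0.089  0.054 -0.005] p [ 0.4978 -0.1443  0.2378] 0.0116 q [-0.5   0.39  1.71 -0.    1.04 -2.21] phi 98.0
carrier_orange top 0.71 [ 0.5589 -0.1386  0.2083]
carrier_orange side 0.8 [ 0.5554 -0.1336  0.2042]
carrier_orange side 0.42 [0.5721 0.2701 0.0438]
carrier_orange side 0.25 [ 0.7973  0.161  -0.0047]
```

View pics/c3.png

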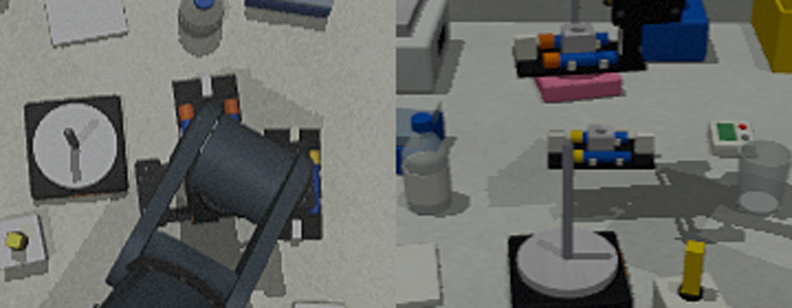

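The orange carrier hangs level and gripped (side crop (580,50)). Next I'll bring it over the column.

Call:
apply_moves(
  series=[
    {"offset": [0,2,2],"rot": [0,0,5]},
    {"offset": [0.5,5,2],"rot": [0,0,12]},
    {"offset": [1,8,2],"rot": [0,0,18]},
    {"offset": [1.5,11,2],"rot": [0,0,24]},
    {"offset": [1.9,14.1,2],"rot": [0,0,30]},
    {"offset": [1.9,14.1,2],"rot": [0,0,30]},
    {"offset": [1.9,14.1,2],"rot": [0,0,30]},
    {"offset": [1.9,14.1,2],"rot": [0,0,30]},
  ],
)

```text
time: 12.3
position: [0.5169, -0.0041, 0.2563]
tool_rot: [-0.325, 0.946, 0.0, -0.001]
ft_force: [0.1, -0.5, -2.6]
grip_width: 0.0121
grip_force: 50.0
```

```bash
python3 s.py; python3 - <<'E'
from h import *
a=snap('top','t3');b=snap('side','s3')
for q in ['carrier_orange','column_top','platform']:
  for cam in ['top','side']:
    for r in nets.spot_point(cam,q): print(q,cam,round(r['conf'],2),np.array(r['centre']).round(4))
cv2.imwrite('pics/c4.png',cv2.resize(np.hstack([a[150:270,200:310],b[160:280,250:360]]),None,fx=3.6,fy=3.6,interpolation=2)[:,:,::-1])
print(unproj('side',(308.2,203.6),.198))
E
```

```text
12.3 F [ 0.13 -0.53 -2.59] M [ 0.075 -0.014  0.031] p [ 0.5169 -0.0041  0.2563] 0.0121 q [-0.22  0.37  1.69 -0.    1.09 -2.46] phi 127.9
carrier_orange top 0.7 [0.5697 0.2722 0.0451]
carrier_orange side 0.71 [0.5668 0.0359 0.2255]
column_top top 0.97 [ 0.5622 -0.4884  0.1966]
column_top top 0.44 [0.5654 0.307  0.001 ]
column_top side 0.66 [0.5674 0.0365 0.2007]
platform side 0.91 [0.5669 0.0354 0.0401]
platform side 0.64 [ 0.5629 -0.4848  0.045 ]
[0.56473423 0.03847239 0.198     ]
```

View pics/c4.png

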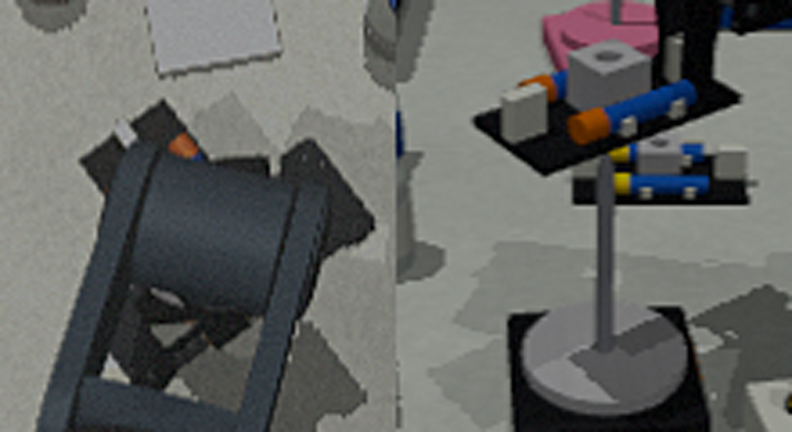

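```bash
python3 - <<'E'
from h import *
print(unproj('side',(308.6,175.8),.265),unproj('side',(308.05,203),.198))
o=get_obs()['position'];print(o[:2]+.061*np.array([np.cos(np.radians(37.9)),np.sin(np.radians(37.9))]))
E
```

```text
[0.56451542 0.03359267 0.265     ] [0.56510594 0.03580902 0.198     ]
[0.56536448 0.0334773 ]
```

Call:
apply_moves(
  series=[
    {"offset": [0,0.15,-1],"rot": [0,0,0]},
    {"offset": [0,0.15,-2],"rot": [0,0,0]},
    {"offset": [0,0.15,-3],"rot": [0,0,0]},
    {"offset": [0,0.15,-4],"rot": [0,0,0]},
    {"offset": [0,0.15,-5],"rot": [0,0,0]},
    {"offset": [0,0.15,-5],"rot": [0,0,0]},
  ],
)

```text
time: 13.3
position: [0.5165, -0.0019, 0.2054]
tool_rot: [-0.325, 0.946, 0.001, -0.001]
ft_force: [0.5, -0.7, -2.2]
grip_width: 0.0114
grip_force: 50.0
```

```bash
python3 s.py; python3 - <<'E'
from h import *
b=snap('side','s4')
cv2.imwrite('pics/c5.png',cv2.resize(b[170:290,250:360],None,fx=4,fy=4,interpolation=2)[:,:,::-1])
E
```

```text
13.3 F [ 0.49 -0.71 -2.21] M [ 0.041  0.005 -0.039] p [ 0.5165 -0.0019  0.2054] 0.0114 q [-0.22  0.44  1.74 -0.    0.96 -2.45] phi 128.0
```

View pics/c5.png

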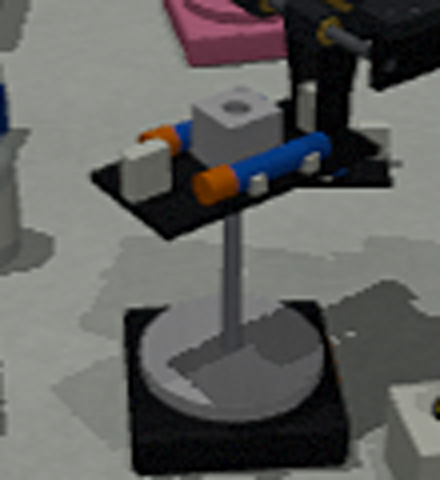

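The column is inside the hub (crop (233,105)) with no side force. Lowering on.

Call:
apply_moves(
  series=[
    {"offset": [0,0,-1.2],"rot": [0,0,0]},
    {"offset": [0,0,-2.4],"rot": [0,0,0]},
    {"offset": [0,0,-3.6],"rot": [0,0,0]},
    {"offset": [0,0,-4.8],"rot": [0,0,0]},
    {"offset": [0,0,-6],"rot": [0,0,0]},
    {"offset": [0,0,-7.2],"rot": [0,0,0]},
    {"offset": [0,0,-8.4],"rot": [0,0,0]},
    {"offset": [0,0,-9.6],"rot": [0,0,0]},
    {"offset": [0,0,-10.8],"rot": [0,0,0]},
    {"offset": [0,0,-11.8],"rot": [0,0,0]},
    {"offset": [0,0,-12.2],"rot": [0,0,0]},
    {"offset": [0,0,-12.2],"rot": [0,0,0]},
    {"offset": [0,0,-12.2],"rot": [0,0,0]},
  ],
)

```text
time: 14.65
position: [0.5175, -0.0021, 0.0853]
tool_rot: [-0.325, 0.946, -0.0, 0.0]
ft_force: [0.2, 0.1, -1.1]
grip_width: 0.0118
grip_force: 50.0
```

```bash
python3 s.py
```

```text
14.65 F [ 0.16  0.07 -1.12] M [0.009 0.016 0.02 ] p [ 0.5175 -0.0021  0.0853] 0.0118 q [-0.22  0.64  1.83  0.    0.67 -2.45] phi 128.0
```

Call:
apply_moves(
  series=[
    {"offset": [0,0,-0.2],"rot": [0,0,0]},
    {"offset": [0,0,-0.4],"rot": [0,0,0]},
    {"offset": [0,0,-0.6],"rot": [0,0,0]},
    {"offset": [0,0,-0.7],"rot": [0,0,0]},
    {"offset": [0,0,-0.8],"rot": [0,0,0]},
    {"offset": [0,0,-0.8],"rot": [0,0,0]},
  ],
)

```text
time: 15.25
position: [0.5172, -0.0021, 0.077]
tool_rot: [-0.325, 0.946, 0.0, -0.0]
ft_force: [-0.9, -0.8, -1.3]
grip_width: 0.0115
grip_force: 50.0
```

```bash
python3 s.py
```

```text
15.25 F [-0.89 -0.78 -1.34] M [0.051 0.016 0.003] p [ 0.5172 -0.0021  0.077 ] 0.0115 q [-0.22  0.65  1.83 -0.    0.65 -2.45] phi 128.0
```

Call:
apply_moves(
  series=[
    {"offset": [0,0,-0.1],"rot": [0,0,0]},
    {"offset": [0,0,-0.1],"rot": [0,0,0]},
    {"offset": [0,0,-0.2],"rot": [0,0,0]},
    {"offset": [0,0,-0.2],"rot": [0,0,0]},
  ],
)

```text
time: 15.65
position: [0.5174, -0.0021, 0.0754]
tool_rot: [-0.325, 0.946, -0.0, 0.0]
ft_force: [-0.7, -0.6, 0.7]
grip_width: 0.0116
grip_force: 50.0
```

```bash
python3 s.py
```

```text
15.65 F [-0.74 -0.6   0.68] M [0.165 0.05  0.003] p [ 0.5174 -0.0021  0.0754] 0.0116 q [-0.22  0.66  1.83  0.    0.65 -2.45] phi 128.0
```

Call:
apply_moves(
  series=[
    {"offset": [0,0,-0.1],"rot": [0,0,0]},
    {"offset": [0,0,-0.1],"rot": [0,0,0]},
    {"offset": [0,0,-0.1],"rot": [0,0,0]},
  ],
)

```text
time: 15.95
position: [0.5174, -0.0021, 0.0754]
tool_rot: [-0.325, 0.946, -0.0, 0.0]
ft_force: [-2.9, 0.1, 9.1]
grip_width: 0.0118
grip_force: 50.0
```

```bash
python3 s.py
```

```text
15.95 F [-2.95  0.11  9.1 ] M [ 0.197  0.315 -0.001] p [ 0.5174 -0.0021  0.0754] 0.0118 q [-0.22  0.66  1.84 -0.    0.65 -2.45] phi 128.0
```

Seated (9 N of contact). Ease off 1 mm, release and rise.

Call:
apply_moves(
  series=[
    {"offset": [0,0,0.1],"rot": [0,0,0]},
    {"offset": [0,0,0.1],"rot": [0,0,0]},
    {"offset": [0,0,0.1],"rot": [0,0,0]},
    {"offset": [0,0,0.1],"rot": [0,0,0]},
    {"offset": [0,0,1],"rot": [0,0,0]},
    {"offset": [0,0,3],"rot": [0,0,0]},
    {"offset": [0,0,7],"rot": [0,0,0]},
    {"offset": [0,0,12],"rot": [0,0,0]},
    {"offset": [0,0,17],"rot": [0,0,0]},
    {"offset": [-2,-5,17],"rot": [0,0,0]},
    {"offset": [-2,-10,17],"rot": [0,0,0]},
    {"offset": [-2,-14,17],"rot": [0,0,-10]},
    {"offset": [-4,-18,17],"rot": [0,0,-18]},
    {"offset": [-4,-18,17],"rot": [0,0,-26]},
    {"offset": [-4,-18,17],"rot": [0,0,-34]},
    {"offset": [-4,-18,17],"rot": [0,0,-34]},
  ],
  hand=0.5,
)

```text
time: 17.55
position: [0.4768, -0.1825, 0.2445]
tool_rot: [-0.034, 0.999, 0.0, 0.0]
ft_force: [-0.6, 0.4, -0.4]
grip_width: 0.0439
grip_force: 0.0
```

```bash
python3 s.py; python3 - <<'E'
from h import *
a=snap('top','t5');b=snap('side','s5')
for q in ['carrier_orange','carrier_yellow','carrier_green']:
  for cam in ['top','side']:
    for r in nets.spot_point(cam,q): print(q,cam,round(r['conf'],2),np.array(r['centre']).round(4))
A=cv2.resize(a[160:280,215:400],None,fx=2.4,fy=2.4,interpolation=2);B=cv2.resize(b[180:300,250:400],None,fx=2.4,fy=2.4,interpolation=2)
cv2.imwrite('pics/c6.png',np.hstack([A,B])[:,:,::-1])
E
```

```text
17.55 F [-0.6   0.45 -0.44] M [ 0.139 -0.145  0.029] p [ 0.4768 -0.1825  0.2445] 0.0439 q [-0.58  0.37  1.72  0.    1.05 -2.22] phi 93.9
carrier_orange top 0.88 [0.5663 0.0354 0.0458]
carrier_orange side 0.59 [0.5671 0.038  0.0419]
carrier_yellow top 0.76 [ 0.524  -0.2598  0.0035]
carrier_yellow side 0.95 [ 0.5188 -0.2585  0.0018]
```

View pics/c6.png

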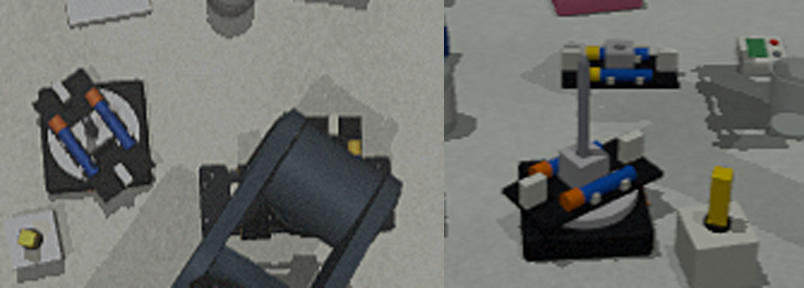

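Call:
apply_moves(
  series=[
    {"offset": [-1.5,-5,0],"rot": [0,0,-2.5]},
    {"offset": [-1.5,-7.8,0],"rot": [0,0,-2.5]},
    {"offset": [-1.5,-7.8,-5],"rot": [0,0,-2.5]},
    {"offset": [-1.5,-7.8,-10],"rot": [0,0,-2.5]},
    {"offset": [-1.5,-7.8,-15],"rot": [0,0,-2.5]},
    {"offset": [-1.5,-7.8,-17],"rot": [0,0,-2.5]},
    {"offset": [-1.5,-7.8,-17],"rot": [0,0,-2.5]},
    {"offset": [-1.5,-7.8,-17],"rot": [0,0,-2.5]},
  ],
)

```text
time: 18.75
position: [0.4626, -0.2602, 0.0743]
tool_rot: [-0.013, 1.0, -0.0, 0.0]
ft_force: [0.6, 0.1, 0.4]
grip_width: 0.0432
grip_force: 0.0
```

```bash
python3 s.py; python3 - <<'E'
from h import *
for cam in ['top','side']:
    vision.camera(cam)
    for r in nets.spot_point(cam,'carrier_yellow'): print(cam,round(r['conf'],2),np.array(r['centre']).round(4))
E
```

```text
18.75 F [0.64 0.08 0.36] M [ 0.131 -0.132  0.01 ] p [ 0.4626 -0.2602  0.0743] 0.0432 q [-0.72  0.67  1.8  -0.    0.67 -2.32] phi 91.5
top 0.82 [ 0.5229 -0.2575  0.0033]
side 0.78 [ 0.52   -0.2572  0.0012]
```

Call:
apply_moves(
  series=[
    {"offset": [-0.1,0,-2.5],"rot": [0,0,0]},
    {"offset": [-0.1,0,-4.3],"rot": [0,0,0]},
    {"offset": [-0.1,0,-4.3],"rot": [0,0,0]},
    {"offset": [-0.1,0,-4.3],"rot": [0,0,0]},
  ],
)

```text
time: 19.35
position: [0.4617, -0.2604, 0.0321]
tool_rot: [-0.013, 1.0, -0.0, 0.0]
ft_force: [-0.7, -0.0, -0.3]
grip_width: 0.0435
grip_force: 0.0
```

Call:
apply_moves(
  series=[
    {"offset": [0,0,0],"rot": [0,0,0]},
    {"offset": [0,0,0],"rot": [0,0,0]},
    {"offset": [0,0,0],"rot": [0,0,0]},
    {"offset": [0,0,0],"rot": [0,0,0]},
    {"offset": [0,0,0],"rot": [0,0,0]},
    {"offset": [0,0,0],"rot": [0,0,0]},
    {"offset": [0,0,0],"rot": [0,0,0]},
    {"offset": [0,0,1],"rot": [0,0,0]},
    {"offset": [0,0,3],"rot": [0,0,0]},
    {"offset": [0,0,7],"rot": [0,0,0]},
    {"offset": [0,0,12],"rot": [0,0,0]},
    {"offset": [0,0,17],"rot": [0,0,0]},
    {"offset": [0,0,22.5],"rot": [0,0,0]},
    {"offset": [0,0,22.5],"rot": [0,0,0]},
    {"offset": [0,0,22.5],"rot": [0,0,0]},
  ],
  hand=0,
  newtons=50,
)

```text
time: 20.85
position: [0.4616, -0.2603, 0.2581]
tool_rot: [-0.013, 1.0, -0.001, 0.001]
ft_force: [0.0, -0.2, -1.4]
grip_width: 0.0115
grip_force: 50.0
```

```bash
python3 s.py; python3 - <<'E'
from h import *
for cam in ['top','side']:
    vision.camera(cam)
    for r in nets.spot_point(cam,'carrier_yellow')[:1]: print(cam,round(r['conf'],2),np.array(r['centre']).round(4))
E
```

```text
20.85 F [ 0.04 -0.24 -1.45] M [ 0.156 -0.013 -0.019] p [ 0.4616 -0.2603  0.2581] 0.0115 q [-0.72  0.38  1.66 -0.    1.1  -2.32] phi 91.5
top 0.95 [ 0.525  -0.2589  0.2296]
side 0.58 [ 0.5196 -0.2574  0.2236]
```

Call:
apply_moves(
  series=[
    {"offset": [1,4,0],"rot": [0,0,5]},
    {"offset": [2,8,0],"rot": [0,0,11]},
    {"offset": [3,12,0],"rot": [0,0,17]},
    {"offset": [4,16,0],"rot": [0,0,23]},
    {"offset": [5,20,0],"rot": [0,0,29]},
    {"offset": [5.6,24,0],"rot": [0,0,35]},
    {"offset": [5.6,25.8,0],"rot": [0,0,36.5]},
    {"offset": [5.6,25.8,0],"rot": [0,0,36.5]},
    {"offset": [5.6,25.8,0],"rot": [0,0,36.5]},
  ],
)

```text
time: 21.95
position: [0.5166, -0.002, 0.2547]
tool_rot: [-0.326, 0.945, 0.0, -0.001]
ft_force: [-0.3, -0.6, -1.0]
grip_width: 0.0116
grip_force: 50.0
```

```bash
python3 s.py; python3 - <<'E'
from h import *
vision.camera('side')
for q in ['carrier_yellow','column_top','carrier_orange']:
    for r in nets.spot_point('side',q)[:2]: print(q,round(r['conf'],2),np.array(r['centre']).round(4))
E
```

```text
21.95 F [-0.27 -0.63 -1.04] M [ 0.008 -0.044  0.046] p [ 0.5166 -0.002   0.2547] 0.0116 q [-0.22  0.37  1.69 -0.    1.09 -2.45] phi 128.0
carrier_yellow 0.69 [0.5634 0.0333 0.2243]
column_top 0.67 [0.5704 0.0341 0.2018]
carrier_orange 0.76 [0.5664 0.0368 0.0433]
```

Call:
apply_moves(
  series=[
    {"offset": [0.05,0,-1],"rot": [0,0,0]},
    {"offset": [0.05,0,-2],"rot": [0,0,0]},
    {"offset": [0.05,0,-3],"rot": [0,0,0]},
    {"offset": [0.05,0,-4],"rot": [0,0,0]},
    {"offset": [0.05,0,-5],"rot": [0,0,0]},
    {"offset": [0.05,0,-5],"rot": [0,0,0]},
  ],
)

```text
time: 22.75
position: [0.5166, -0.0018, 0.2043]
tool_rot: [-0.325, 0.946, 0.001, -0.002]
ft_force: [-0.7, 0.6, -0.7]
grip_width: 0.0114
grip_force: 50.0
```

```bash
python3 s.py; python3 - <<'E'
from h import *
b=snap('side','s7')
cv2.imwrite('pics/c7.png',cv2.resize(b[170:290,250:360],None,fx=4,fy=4,interpolation=2)[:,:,::-1])
E
```

```text
22.75 F [-0.75  0.61 -0.67] M [ 0.139 -0.009  0.009] p [ 0.5166 -0.0018  0.2043] 0.0114 q [-0.22  0.44  1.74  0.    0.96 -2.45] phi 128.0
```

View pics/c7.png

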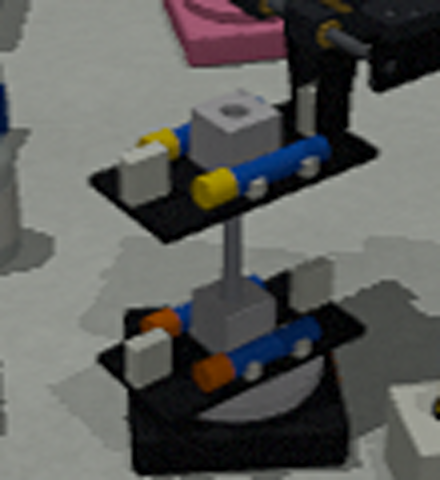

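The yellow carrier is threaded on the column (crop (235,110)-(233,290)), directly above the orange one.

Call:
apply_moves(
  series=[
    {"offset": [0,0,-1.2],"rot": [0,0,0]},
    {"offset": [0,0,-2.4],"rot": [0,0,0]},
    {"offset": [0,0,-3.6],"rot": [0,0,0]},
    {"offset": [0,0,-4.8],"rot": [0,0,0]},
    {"offset": [0,0,-6],"rot": [0,0,0]},
    {"offset": [0,0,-7],"rot": [0,0,0]},
    {"offset": [0,0,-7.8],"rot": [0,0,0]},
    {"offset": [0,0,-8.2],"rot": [0,0,0]},
    {"offset": [0,0,-8.4],"rot": [0,0,0]},
    {"offset": [0,0,-8.5],"rot": [0,0,0]},
    {"offset": [0,0,-8.5],"rot": [0,0,0]},
    {"offset": [0,0,-8.5],"rot": [0,0,0]},
  ],
)

```text
time: 24.0
position: [0.518, -0.0021, 0.1216]
tool_rot: [-0.325, 0.946, -0.0, 0.0]
ft_force: [-0.2, 0.7, -1.8]
grip_width: 0.0116
grip_force: 50.0
```

```bash
python3 s.py
```

```text
24.0 F [-0.21  0.73 -1.76] M [ 0.131 -0.019  0.021] p [ 0.518  -0.0021  0.1216] 0.0116 q [-0.22  0.57  1.81  0.    0.76 -2.45] phi 128.0
```

Call:
apply_moves(
  series=[
    {"offset": [0,0,-0.2],"rot": [0,0,0]},
    {"offset": [0,0,-0.4],"rot": [0,0,0]},
    {"offset": [0,0,-0.5],"rot": [0,0,0]},
    {"offset": [0,0,-0.6],"rot": [0,0,0]},
    {"offset": [0,0,-0.65],"rot": [0,0,0]},
    {"offset": [0,0,-0.65],"rot": [0,0,0]},
  ],
)

```text
time: 24.6
position: [0.5176, -0.0022, 0.116]
tool_rot: [-0.325, 0.946, -0.0, 0.0]
ft_force: [-3.3, -0.8, 9.7]
grip_width: 0.0116
grip_force: 50.0
```

```bash
python3 s.py
```

```text
24.6 F [-3.33 -0.83  9.75] M [0.228 0.232 0.048] p [ 0.5176 -0.0022  0.116 ] 0.0116 q [-0.22  0.58  1.81 -0.    0.74 -2.45] phi 128.0
```

Call:
apply_moves(
  series=[
    {"offset": [0,0,0.1],"rot": [0,0,0]},
    {"offset": [0,0,0.1],"rot": [0,0,0]},
    {"offset": [0,0,0.1],"rot": [0,0,0]},
    {"offset": [0,0,0.1],"rot": [0,0,0]},
    {"offset": [0,0,1],"rot": [0,0,0]},
    {"offset": [0,0,3],"rot": [0,0,0]},
    {"offset": [0,0,7],"rot": [0,0,0]},
    {"offset": [0,0,12],"rot": [0,0,0]},
    {"offset": [-2,0,13],"rot": [0,0,0]},
    {"offset": [-6,-4,13],"rot": [0,0,0]},
    {"offset": [-6,-8,13],"rot": [0,0,0]},
    {"offset": [-6,-12,13],"rot": [0,0,-8]},
    {"offset": [-6,-12,13],"rot": [0,0,-8]},
    {"offset": [-6,-12,13],"rot": [0,0,-8]},
  ],
  hand=0.5,
)

```text
time: 26.0
position: [0.4576, -0.1226, 0.245]
tool_rot: [-0.258, 0.966, 0.0, 0.0]
ft_force: [-1.2, -0.0, 0.9]
grip_width: 0.0437
grip_force: 0.0
```

```bash
python3 s.py; python3 - <<'E'
from h import *
a=snap('top','t8');b=snap('side','s8')
for q in ['carrier_orange','carrier_yellow','stylus','stand_hole']:
  for cam in ['top','side']:
    vision.camera(cam) if 0 else None
    for r in nets.spot_point(cam,q)[:1]: print(q,cam,round(r['conf'],2),np.array(r['centre']).round(4))
A=cv2.resize(a[240:280,210:250],(400,400),interpolation=2);B=cv2.resize(b[185:305,275:395],(400,400),interpolation=2)
cv2.imwrite('pics/c8.png',np.hstack([A,B])[:,:,::-1])
E
```

```text
26.0 F [-1.16 -0.02  0.94] M [ 0.123 -0.129  0.011] p [ 0.4576 -0.1226  0.245 ] 0.0437 q [-0.5   0.32  1.8   0.    1.02 -2.59] phi 119.9
carrier_orange side 0.75 [0.5657 0.0362 0.0429]
carrier_yellow top 0.43 [0.5684 0.2733 0.0479]
carrier_yellow side 0.87 [0.5624 0.0347 0.0845]
stylus top 0.61 [0.4363 0.1032 0.0065]
stand_hole top 0.82 [0.4341 0.1061 0.0573]
stand_hole side 0.75 [0.4377 0.1021 0.0569]
```

View pics/c8.png

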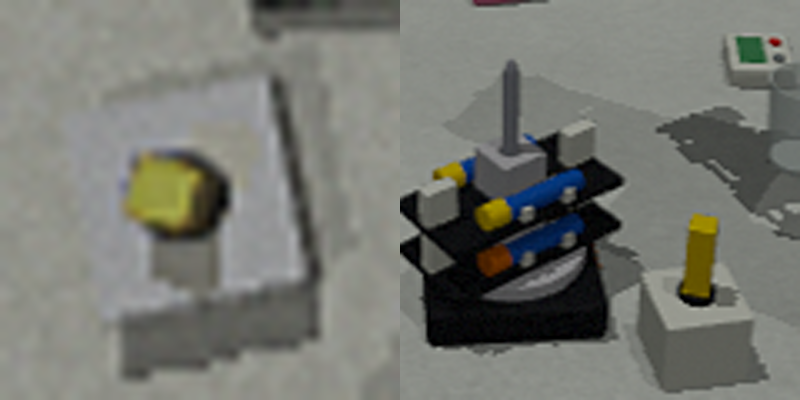

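```bash
python3 - <<'E'
from h import *
for f in ['t0','t5','t8']:
    im=cv2.imread(f'pics/{f}.png')[240:280,210:250]; im=cv2.resize(im,None,fx=8,fy=8,interpolation=2)
    h=cv2.cvtColor(im,cv2.COLOR_BGR2HSV)
    m=((h[...,0]>18)&(h[...,0]<38)&(h[...,1]>130)&(h[...,2]>140)).astype(np.uint8)
    n,l,s,c=cv2.connectedComponentsWithStats(m);k=1+s[1:,4].argmax()
    P=np.argwhere(l==k)[:,::-1].astype(np.float32);r=cv2.minAreaRect(P)
    b=cv2.boxPoints(r);u=[(p+.5)/8-.5+[210,240] for p in b]
    W=np.array([unproj('top',p,.117)[:2] for p in u]);d=W[1]-W[0];e=W[2]-W[1]
    print(f,W.mean(0).round(4),np.linalg.norm(d).round(4),np.linalg.norm(e).round(4),np.degrees(np.arctan2(d[1],d[0])).round(1),s[k,4])
E
```

```text
t0 [0.44  0.104] 0.0141 0.0157 -10.8 1579
t5 [0.44   0.1037] 0.016 0.0161 -11.6 1887
t8 [0.44   0.1041] 0.0157 0.0158 -14.5 1802
```

Call:
apply_moves(
  series=[
    {"offset": [-1.8,4,0],"rot": [0,0,-7]},
    {"offset": [-1.8,8,0],"rot": [0,0,-14]},
    {"offset": [-1.8,12,0],"rot": [0,0,-22]},
    {"offset": [-1.8,16,0],"rot": [0,0,-30]},
    {"offset": [-1.8,20,0],"rot": [0,0,-37]},
    {"offset": [-1.8,22.6,0],"rot": [0,0,-43]},
    {"offset": [-1.8,22.6,-3],"rot": [0,0,-43]},
    {"offset": [-1.8,22.6,-7],"rot": [0,0,-43]},
    {"offset": [-1.8,22.6,-9],"rot": [0,0,-43]},
    {"offset": [-1.8,22.6,-9],"rot": [0,0,-43]},
    {"offset": [-1.8,22.6,-9],"rot": [0,0,-43]},
  ],
)

```text
time: 27.6
position: [0.44, 0.104, 0.1548]
tool_rot: [0.113, 0.994, -0.0, -0.0]
ft_force: [-0.9, 0.2, 1.2]
grip_width: 0.0437
grip_force: 0.0
```

```bash
python3 s.py
```

```text
27.6 F [-0.86  0.19  1.22] M [ 0.022 -0.153  0.058] p [0.44   0.104  0.1548] 0.0437 q [-0.02  0.45  1.94 -0.    0.75 -1.36] phi 77.0
```

Call:
apply_moves(
  series=[
    {"offset": [0,0,-3],"rot": [0,0,0]},
    {"offset": [0,0,-5.7],"rot": [0,0,0]},
    {"offset": [0,0,-5.7],"rot": [0,0,0]},
    {"offset": [0,0,-5.7],"rot": [0,0,0]},
  ],
)

```text
time: 28.0
position: [0.4406, 0.1039, 0.0987]
tool_rot: [0.113, 0.994, 0.0, 0.001]
ft_force: [0.0, 0.2, -0.7]
grip_width: 0.0433
grip_force: 0.0
```

Call:
apply_moves(
  series=[
    {"offset": [0,0,0],"rot": [0,0,0]},
    {"offset": [0,0,0],"rot": [0,0,0]},
    {"offset": [0,0,0],"rot": [0,0,0]},
    {"offset": [0,0,0],"rot": [0,0,0]},
    {"offset": [0,0,0],"rot": [0,0,0]},
    {"offset": [0,0,0],"rot": [0,0,0]},
    {"offset": [0,0,0],"rot": [0,0,0]},
    {"offset": [0,0,0],"rot": [0,0,0]},
  ],
  hand=0,
  newtons=40,
)

```text
time: 28.8
position: [0.44, 0.104, 0.0982]
tool_rot: [0.113, 0.994, 0.0, 0.0]
ft_force: [-0.5, 0.9, 6.7]
grip_width: 0.0177
grip_force: 40.0
```

```bash
python3 s.py
```

```text
28.8 F [-0.45  0.95  6.71] M [ 0.064 -0.031 -0.012] p [0.44   0.104  0.0982] 0.0177 q [-0.02  0.57  1.99 -0.    0.59 -1.36] phi 77.0
```

Call:
apply_moves(
  series=[
    {"offset": [0,0,2],"rot": [0,0,0]},
    {"offset": [0,0,5],"rot": [0,0,0]},
    {"offset": [0,0,9],"rot": [0,0,0]},
    {"offset": [0,0,12],"rot": [0,0,0]},
    {"offset": [2,4,12],"rot": [0,0,0]},
    {"offset": [4,8,12],"rot": [0,0,0]},
    {"offset": [6,12,12],"rot": [0,0,0]},
    {"offset": [8.7,16.4,12],"rot": [0,0,0]},
    {"offset": [8.7,16.4,9],"rot": [0,0,0]},
    {"offset": [8.7,16.4,6],"rot": [0,0,0]},
    {"offset": [8.7,16.4,6],"rot": [0,0,0]},
    {"offset": [8.7,16.4,6],"rot": [0,0,0]},
  ],
)

```text
time: 30.0
position: [0.5261, 0.2677, 0.1571]
tool_rot: [0.113, 0.994, -0.0, -0.001]
ft_force: [-0.4, 0.2, -0.1]
grip_width: 0.018
grip_force: 40.0
```

```bash
python3 s.py; python3 - <<'E'
from h import *
b=snap('side','s9');a=snap('top','t9')
p=get_obs()['position'];tip=p-[0,0,.093];print(tip,proj('side',tip),proj('top',tip))
for q in ['stylus','slot']:
  for cam in ['top','side']:
    for r in nets.spot_point(cam,q)[:2]: print(q,cam,round(r['conf'],2),np.array(r['centre']).round(4))
B=cv2.resize(b[270:370,265:365],(500,500),interpolation=2);A=cv2.resize(a[190:250,145:205],(300,300),interpolation=2)
o=np.zeros((500,800,3),np.uint8);o[:,:500]=B;o[:300,500:]=A
cv2.imwrite('pics/c9.png',o[:,:,::-1])
E
```

```text
30.0 F [-0.4   0.15 -0.1 ] M [ 0.062 -0.184  0.024] p [0.5261 0.2677 0.1571] 0.018 q [ 0.28  0.59  1.6  -0.    0.95 -1.06] phi 77.0
[0.52758681 0.26791445 0.06600321] [325.53686524 324.22187893] [171.22456491 227.43561661]
stylus side 0.69 [0.5214 0.2669 0.0655]
stylus side 0.69 [ 0.7968  0.1587 -0.0018]
slot top 0.94 [0.5677 0.2733 0.0469]
slot side 0.67 [0.5665 0.2696 0.0428]
```

View pics/c9.png

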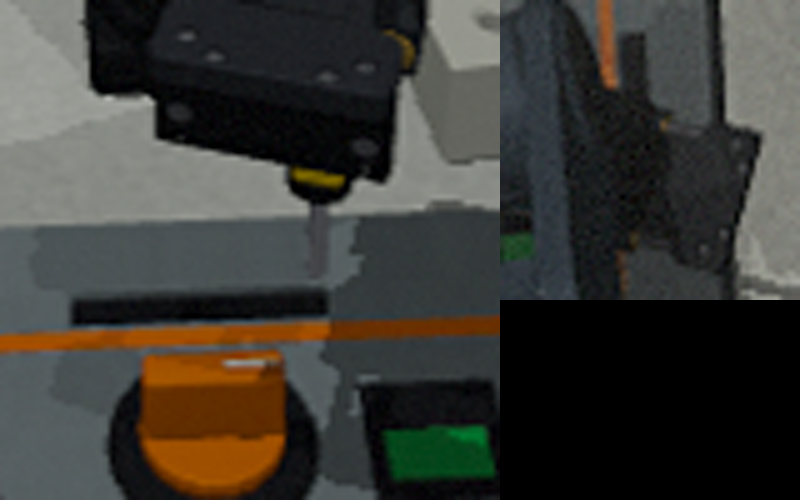

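```bash
python3 - <<'E'
from h import *
S=lambda x,y,z:unproj('side',(x/5+265-.4,y/5+270-.4),z)
for n,p in dict(tip=(315,277,.066),tip2=(315,277,.064),nearfar=(327,291,.05),nearnear=(327,315,.05),farfar=(73,298,.05),farnear=(73,325,.05),collar=(320,190,.114)).items(): print(n,S(*p).round(4))
E
```

```text
tip [0.5237 0.2697 0.066 ]
tip2 [0.5236 0.2678 0.064 ]
nearfar [0.5183 0.2619 0.05  ]
nearnear [0.5187 0.2737 0.05  ]
farfar [0.6167 0.2696 0.05  ]
farnear [0.6157 0.2828 0.05  ]
collar [0.5236 0.272  0.114 ]
```

Call:
apply_moves(
  series=[
    {"offset": [0.3,0.03,-0.8],"rot": [0,0,0]},
    {"offset": [0.3,0.03,-1.2],"rot": [0,0,0]},
    {"offset": [0.3,0.03,-1.4],"rot": [0,0,0]},
    {"offset": [0.3,0.03,-1.5],"rot": [0,0,0]},
    {"offset": [0.3,0.03,-1.5],"rot": [0,0,0]},
  ],
)

```text
time: 30.8
position: [0.5295, 0.2682, 0.1423]
tool_rot: [0.113, 0.994, -0.0, -0.0]
ft_force: [-1.0, 0.2, -0.7]
grip_width: 0.0177
grip_force: 40.0
```

```bash
python3 s.py
```

```text
30.8 F [-1.03  0.24 -0.66] M [ 0.059 -0.138 -0.015] p [0.5295 0.2682 0.1423] 0.0177 q [ 0.28  0.62  1.6  -0.    0.92 -1.06] phi 77.0
```

Expect floor contact at TCP z ≈ 0.139.

Call:
apply_moves(
  series=[
    {"offset": [0,0,-0.1],"rot": [0,0,0]},
    {"offset": [0,0,-0.2],"rot": [0,0,0]},
    {"offset": [0,0,-0.3],"rot": [0,0,0]},
    {"offset": [0,0,-0.3],"rot": [0,0,0]},
  ],
)

```text
time: 31.2
position: [0.5297, 0.2683, 0.1396]
tool_rot: [0.113, 0.994, -0.0, -0.0]
ft_force: [-0.6, 0.0, -0.6]
grip_width: 0.0178
grip_force: 40.0
```

```bash
python3 s.py
```

```text
31.2 F [-0.59  0.   -0.62] M [ 0.068 -0.143  0.015] p [0.5297 0.2683 0.1396] 0.0178 q [ 0.28  0.62  1.6   0.    0.92 -1.06] phi 77.0
```

Call:
apply_moves(
  series=[
    {"offset": [0,0,-0.05],"rot": [0,0,0]},
    {"offset": [0,0,-0.1],"rot": [0,0,0]},
    {"offset": [0,0,-0.1],"rot": [0,0,0]},
  ],
)

```text
time: 31.5
position: [0.5298, 0.2683, 0.1391]
tool_rot: [0.113, 0.994, 0.0, 0.0]
ft_force: [-0.2, -0.0, 2.2]
grip_width: 0.0173
grip_force: 40.0
```

```bash
python3 s.py
```

```text
31.5 F [-0.23 -0.05  2.21] M [ 0.036  0.024 -0.034] p [0.5298 0.2683 0.1391] 0.0173 q [ 0.28  0.62  1.61 -0.    0.91 -1.06] phi 77.0
```

Call:
apply_moves(
  series=[
    {"offset": [0,0,-0.04],"rot": [0,0,0]},
    {"offset": [0.2,0.02,-0.04],"rot": [0,0,0]},
    {"offset": [0.4,0.035,-0.04],"rot": [0,0,0]},
    {"offset": [0.6,0.05,-0.04],"rot": [0,0,0]},
    {"offset": [0.8,0.07,-0.04],"rot": [0,0,0]},
    {"offset": [0.8,0.07,-0.04],"rot": [0,0,0]},
  ],
)

```text
time: 32.1
position: [0.5366, 0.2689, 0.1389]
tool_rot: [0.113, 0.994, -0.0, -0.001]
ft_force: [-2.9, 0.7, 7.0]
grip_width: 0.0179
grip_force: 40.0
```

```bash
python3 s.py
```

```text
32.1 F [-2.88  0.7   6.96] M [0.023 0.613 0.001] p [0.5366 0.2689 0.1389] 0.0179 q [ 0.28  0.63  1.59  0.    0.93 -1.07] phi 77.0
```

Call:
apply_moves(
  series=[
    {"offset": [0.2,0.02,0],"rot": [0,0,0]},
    {"offset": [0.4,0.035,0],"rot": [0,0,0]},
    {"offset": [0.6,0.05,0],"rot": [0,0,0]},
    {"offset": [0.8,0.07,0],"rot": [0,0,0]},
  ],
)

```text
time: 32.5
position: [0.5436, 0.2695, 0.1388]
tool_rot: [0.113, 0.994, -0.001, -0.002]
ft_force: [-3.8, -0.4, 7.7]
grip_width: 0.0174
grip_force: 40.0
```

Call:
apply_moves(
  series=[
    {"offset": [0.2,0.02,0],"rot": [0,0,0]},
    {"offset": [0.4,0.035,0],"rot": [0,0,0]},
    {"offset": [0.6,0.05,0],"rot": [0,0,0]},
  ],
)

```text
time: 32.8
position: [0.5497, 0.2701, 0.1388]
tool_rot: [0.113, 0.994, -0.001, -0.002]
ft_force: [-4.1, -0.6, 7.4]
grip_width: 0.0176
grip_force: 40.0
```

Call:
apply_moves(
  series=[
    {"offset": [0.2,0.02,0],"rot": [0,0,0]},
    {"offset": [0.4,0.035,0],"rot": [0,0,0]},
    {"offset": [0.6,0.05,0],"rot": [0,0,0]},
  ],
)

```text
time: 33.1
position: [0.5557, 0.2706, 0.1388]
tool_rot: [0.113, 0.994, -0.001, -0.002]
ft_force: [-3.1, -1.3, 6.7]
grip_width: 0.0179
grip_force: 40.0
```

Call:
apply_moves(
  series=[
    {"offset": [0.2,0.02,0],"rot": [0,0,0]},
    {"offset": [0.4,0.035,0],"rot": [0,0,0]},
    {"offset": [0.6,0.05,0],"rot": [0,0,0]},
  ],
)

```text
time: 33.4
position: [0.5618, 0.2711, 0.1389]
tool_rot: [0.113, 0.994, -0.001, -0.002]
ft_force: [-4.4, -0.6, 7.8]
grip_width: 0.0174
grip_force: 40.0
```

Call:
apply_moves(
  series=[
    {"offset": [0.2,0.02,0],"rot": [0,0,0]},
    {"offset": [0.4,0.035,0],"rot": [0,0,0]},
    {"offset": [0.6,0.05,0],"rot": [0,0,0]},
  ],
)

```text
time: 33.7
position: [0.5699, 0.2717, 0.138]
tool_rot: [0.113, 0.994, 0.0, 0.0]
ft_force: [-0.7, -0.6, -0.9]
grip_width: 0.0176
grip_force: 40.0
```

Call:
apply_moves(
  series=[
    {"offset": [0.2,0.02,0],"rot": [0,0,0]},
    {"offset": [0.4,0.035,0],"rot": [0,0,0]},
    {"offset": [0.6,0.05,0],"rot": [0,0,0]},
  ],
)

```text
time: 34.0
position: [0.5756, 0.2721, 0.1379]
tool_rot: [0.113, 0.994, -0.0, -0.001]
ft_force: [-1.2, 0.8, -0.5]
grip_width: 0.018
grip_force: 40.0
```

The tip dropped between x = 0.564 and 0.570. I'll back up to the middle of the drop range and descend gently.

Call:
apply_moves(
  series=[
    {"offset": [-0.2,-0.02,0],"rot": [0,0,0]},
    {"offset": [-0.4,-0.03,0],"rot": [0,0,0]},
    {"offset": [-0.4,-0.03,-0.1],"rot": [0,0,0]},
    {"offset": [-0.4,-0.03,-0.2],"rot": [0,0,0]},
    {"offset": [-0.4,-0.03,-0.3],"rot": [0,0,0]},
    {"offset": [-0.4,-0.03,-0.3],"rot": [0,0,0]},
  ],
)

```text
time: 34.6
position: [0.5717, 0.2718, 0.1351]
tool_rot: [0.113, 0.994, -0.0, -0.0]
ft_force: [-1.1, -1.1, -0.7]
grip_width: 0.0174
grip_force: 40.0
```

```bash
python3 s.py
```

```text
34.6 F [-1.08 -1.14 -0.69] M [ 0.084 -0.183 -0.033] p [0.5717 0.2718 0.1351] 0.0174 q [ 0.27  0.67  1.5  -0.    0.97 -1.08] phi 77.0
```

Call:
apply_moves(
  series=[
    {"offset": [0,0,-0.15],"rot": [0,0,0]},
    {"offset": [0,0,-0.3],"rot": [0,0,0]},
    {"offset": [0,0,-0.45],"rot": [0,0,0]},
    {"offset": [0,0,-0.55],"rot": [0,0,0]},
    {"offset": [0,0,-0.55],"rot": [0,0,0]},
  ],
)

```text
time: 35.1
position: [0.5716, 0.2718, 0.1295]
tool_rot: [0.113, 0.994, -0.0, -0.0]
ft_force: [0.2, -0.2, -0.7]
grip_width: 0.0177
grip_force: 40.0
```

```bash
python3 s.py
```

```text
35.1 F [ 0.18 -0.23 -0.65] M [ 0.015 -0.148  0.012] p [0.5716 0.2718 0.1295] 0.0177 q [ 0.27  0.68  1.51 -0.    0.96 -1.08] phi 77.0
```

Call:
apply_moves(
  series=[
    {"offset": [0,0,-0.1],"rot": [0,0,0]},
    {"offset": [0,0,-0.2],"rot": [0,0,0]},
    {"offset": [0,0,-0.3],"rot": [0,0,0]},
    {"offset": [0,0,-0.4],"rot": [0,0,0]},
    {"offset": [0,0,-0.4],"rot": [0,0,0]},
  ],
)

```text
time: 35.6
position: [0.5718, 0.2719, 0.126]
tool_rot: [0.113, 0.994, 0.0, 0.0]
ft_force: [-1.7, -0.3, 3.4]
grip_width: 0.0176
grip_force: 40.0
```

```bash
python3 s.py
```

```text
35.6 F [-1.69 -0.29  3.45] M [ 0.028  0.066 -0.014] p [0.5718 0.2719 0.126 ] 0.0176 q [ 0.27  0.68  1.51 -0.    0.95 -1.08] phi 77.0
```

Spring force is building. I'll press to the hard stop, hold, then withdraw.

Call:
apply_moves(
  series=[
    {"offset": [0,0,-0.1],"rot": [0,0,0]},
    {"offset": [0,0,-0.2],"rot": [0,0,0]},
    {"offset": [0,0,-0.2],"rot": [0,0,0]},
    {"offset": [0,0,-0.2],"rot": [0,0,0]},
  ],
)

```text
time: 36.0
position: [0.572, 0.2719, 0.1248]
tool_rot: [0.113, 0.994, 0.0, 0.0]
ft_force: [-1.8, -1.0, 7.4]
grip_width: 0.0175
grip_force: 40.0
```

```bash
python3 s.py
```

```text
36.0 F [-1.78 -0.97  7.39] M [-0.094  0.253 -0.006] p [0.572  0.2719 0.1248] 0.0175 q [ 0.27  0.68  1.51 -0.    0.95 -1.08] phi 77.0
```

Call:
apply_moves(
  series=[
    {"offset": [0,0,-0.05],"rot": [0,0,0]},
    {"offset": [0,0,-0.05],"rot": [0,0,0]},
    {"offset": [0,0,-0.05],"rot": [0,0,0]},
    {"offset": [0,0,1],"rot": [0,0,0]},
    {"offset": [0,0,3],"rot": [0,0,0]},
    {"offset": [0,0,6],"rot": [0,0,0]},
    {"offset": [0,0,9.5],"rot": [0,0,0]},
    {"offset": [-2.6,-3.4,9.5],"rot": [0,0,0]},
    {"offset": [-5.2,-6.8,9.5],"rot": [0,0,0]},
    {"offset": [-8,-10.2,9.5],"rot": [0,0,0]},
    {"offset": [-10.6,-13.6,9.5],"rot": [0,0,0]},
    {"offset": [-13.2,-16.8,9.5],"rot": [0,0,0]},
    {"offset": [-13.2,-16.8,9.5],"rot": [0,0,0]},
    {"offset": [-13.2,-16.8,5.5],"rot": [0,0,0]},
    {"offset": [-13.2,-16.8,5.5],"rot": [0,0,0]},
    {"offset": [-13.2,-16.8,5.5],"rot": [0,0,0]},
  ],
)

```text
time: 37.6
position: [0.4397, 0.1042, 0.1786]
tool_rot: [0.113, 0.994, -0.0, -0.001]
ft_force: [-0.3, -0.3, -0.2]
grip_width: 0.0177
grip_force: 40.0
```

```bash
python3 s.py; python3 - <<'E'
from h import *
b=snap('side','s10')
cv2.imwrite('pics/c10.png',cv2.resize(b[190:310,310:430],(600,600),interpolation=2)[:,:,::-1])
E
```

```text
37.6 F [-0.34 -0.31 -0.21] M [ 0.059 -0.186  0.016] p [0.4397 0.1042 0.1786] 0.0177 q [-0.02  0.41  1.92  0.    0.81 -1.36] phi 77.0
```

View pics/c10.png

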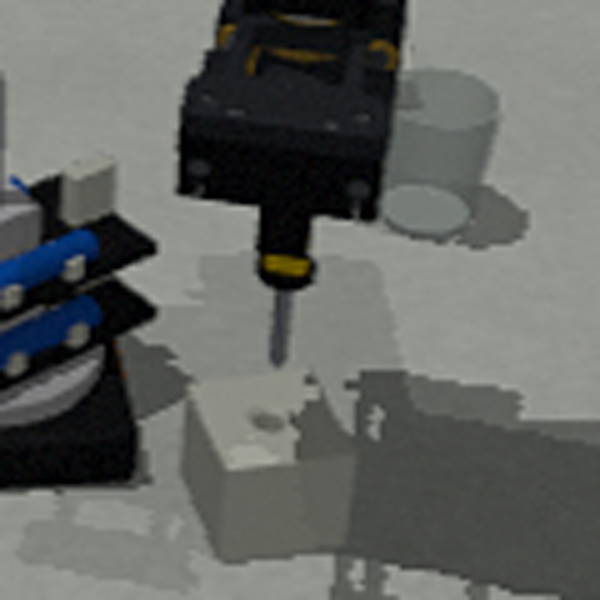

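```bash
python3 - <<'E'
from h import *
S=lambda x,y,z:unproj('side',(x/5+310-.4,y/5+190-.4),z).round(4)
print(S(278,364,.0856),S(267,420,.055),S(283,295,.121))
E
```

```text
[0.436  0.1027 0.0856] [0.4386 0.105  0.055 ] [0.4363 0.0989 0.121 ]
```

Call:
apply_moves(
  series=[
    {"offset": [0.15,0.1,-1.5],"rot": [0,0,0]},
    {"offset": [0.15,0.1,-2.8],"rot": [0,0,0]},
    {"offset": [0.15,0.1,-3.6],"rot": [0,0,0]},
    {"offset": [0.15,0.1,-4.2],"rot": [0,0,0]},
    {"offset": [0.15,0.1,-4.2],"rot": [0,0,0]},
  ],
)

```text
time: 38.15
position: [0.4413, 0.105, 0.1367]
tool_rot: [0.113, 0.994, -0.0, -0.0]
ft_force: [0.8, -0.7, -1.8]
grip_width: 0.0176
grip_force: 40.0
```

```bash
python3 s.py
```

```text
38.15 F [ 0.76 -0.67 -1.83] M [ 0.098 -0.119 -0.012] p [0.4413 0.105  0.1367] 0.0176 q [-0.01  0.49  1.96 -0.    0.7  -1.36] phi 77.0
```

Tip is now 11 mm inside the hole with no force. On down.

Call:
apply_moves(
  series=[
    {"offset": [0,0,-1],"rot": [0,0,0]},
    {"offset": [0,0,-2],"rot": [0,0,0]},
    {"offset": [0,0,-3],"rot": [0,0,0]},
    {"offset": [0,0,-3.6],"rot": [0,0,0]},
    {"offset": [0,0,-3.75],"rot": [0,0,0]},
    {"offset": [0,0,-3.85],"rot": [0,0,0]},
    {"offset": [0,0,-3.85],"rot": [0,0,0]},
  ],
)

```text
time: 38.85
position: [0.4412, 0.1049, 0.0984]
tool_rot: [0.113, 0.994, 0.0, 0.0]
ft_force: [0.6, -0.3, -0.2]
grip_width: 0.0177
grip_force: 40.0
```

```bash
python3 s.py
```

```text
38.85 F [ 0.61 -0.26 -0.25] M [ 0.077 -0.114 -0.017] p [0.4412 0.1049 0.0984] 0.0177 q [-0.01  0.57  1.98 -0.    0.59 -1.36] phi 77.0
```

Press down to feel the collar seat.

Call:
apply_moves(
  series=[
    {"offset": [0,0,-0.05],"rot": [0,0,0]},
    {"offset": [0,0,-0.1],"rot": [0,0,0]},
    {"offset": [0,0,-0.1],"rot": [0,0,0]},
  ],
)

```text
time: 39.15
position: [0.4415, 0.1048, 0.0982]
tool_rot: [0.113, 0.994, 0.0, 0.001]
ft_force: [-2.0, -0.6, 8.2]
grip_width: 0.0178
grip_force: 40.0
```

```bash
python3 s.py
```

```text
39.15 F [-2.05 -0.58  8.23] M [-0.038  0.125 -0.001] p [0.4415 0.1048 0.0982] 0.0178 q [-0.01  0.57  1.98 -0.    0.59 -1.36] phi 77.0
```

Seated at the same height as at pick-up. Release and leave.

Call:
apply_moves(
  series=[
    {"offset": [0,0,0.1],"rot": [0,0,0]},
    {"offset": [0,0,0.1],"rot": [0,0,0]},
    {"offset": [0,0,0.1],"rot": [0,0,0]},
    {"offset": [0,0,0.1],"rot": [0,0,0]},
    {"offset": [0,0,2],"rot": [0,0,0]},
    {"offset": [0,0,5],"rot": [0,0,0]},
    {"offset": [0,0,10],"rot": [0,0,0]},
    {"offset": [0,0,15],"rot": [0,0,0]},
    {"offset": [0,-5,16],"rot": [0,0,0]},
    {"offset": [0,-10,16],"rot": [0,0,0]},
    {"offset": [0,-15,16],"rot": [0,0,0]},
    {"offset": [0,-20,16],"rot": [0,0,0]},
    {"offset": [0,-25,16],"rot": [0,0,0]},
    {"offset": [0,-25,16],"rot": [0,0,0]},
    {"offset": [0,-25,16],"rot": [0,0,0]},
  ],
  hand=0.5,
)

```text
time: 40.65
position: [0.4408, -0.1461, 0.2569]
tool_rot: [0.115, 0.993, 0.0, -0.0]
ft_force: [0.6, -0.2, 0.4]
grip_width: 0.0436
grip_force: 0.0
```

```bash
python3 s.py; python3 - <<'E'
from h import *
b=snap('side','s11')
cv2.imwrite('pics/c11.png',cv2.resize(b[180:400,190:450],(780,600),interpolation=2)[:,:,::-1])
E
```

```text
40.65 F [ 0.59 -0.16  0.44] M [ 0.092 -0.194 -0.022] p [ 0.4408 -0.1461  0.2569] 0.0436 q [-0.56  0.3   1.81  0.    1.04 -1.9 ] phi 76.8
```

View pics/c11.png

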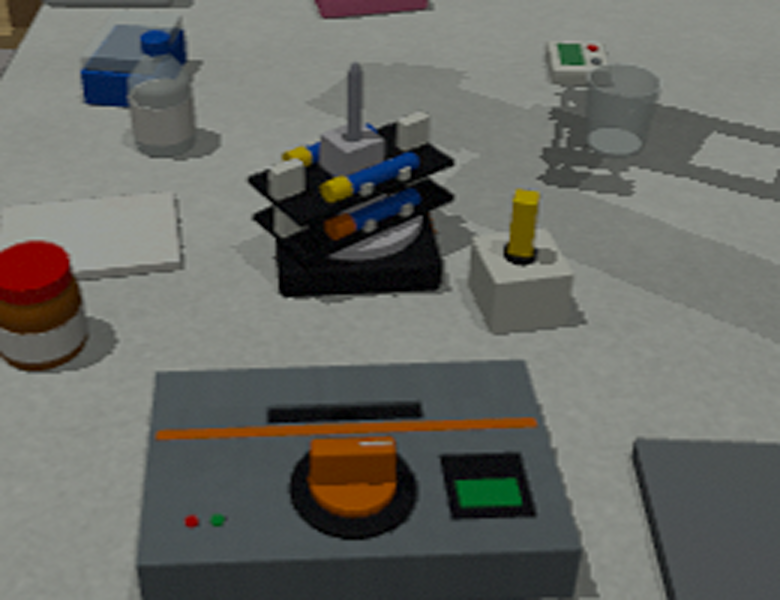

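The picture shows everything done: the knob is at its stop (355,470), both carriers are stacked (350,180), the stylus is upright and home (522,225), and the bottle and jar are standing.

```bash
python3 -c "
from rig import hand_in
print(hand_in())"
```

```text
the job is handed in; nothing more can be done
None
```

The job is done and handed in: the knob is at its anticlockwise stop, both carriers present (orange, then yellow) are seated on the column, the zero switch was pressed to its bottom, and the stylus is back home in its stand, with the bottle and jar still standing.

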